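Seat the frothing jug on its drive and switch it on

ROBOT

A 6-joint arm with a two-finger parallel gripper is mounted at the origin on the work surface. World frame = base frame: x ahead of the robot, y to its left, z up, the work surface at z = 0. Lengths are in m, angles in rad, forces in N, time in s.
With the tool pointing down it reaches from about 0.3 to 0.775 m from the base axis. Payload 14.6 kg.
Tool frame: the origin (TCP) lies on the front face of the gripper's body, between the roots of the fingers; the fingertips stand 97 mm ahead of it and the grasp point (between the pads) lies 78 mm ahead of it; z points along the fingers, x is the direction in which the jaws open and shut, and the axes are right-handed (so a half turn about z gives the same grasp; the last joint's range is limited). The gripper opens to 94 mm and grips with 3 to 60 N. Pads are 16 mm wide; open, the fingers measure 119 mm over their backs; the gripper's body (75 mm by 177 mm) begins 78 mm behind the grasp point.
Start: joints at [-0.067, 0.3, 1.521, -0, 1.321, -0.067], TCP at [0.55, -0, 0.303] pointing down, gripper open.
Joint ranges: [-3.03, 3.03], [-0.79, 2.21], [0.23, 2.52], [-1.04, 4.18], [0, 3.07], [-2.55, 2.55]. Speed limits (rad/s): [2.22, 2.22, 2.57, 3.14, 3.14, 3.14].

INTERFACE

Orientations are given as [roll, pitch, yaw] about the fixed x, y, z axes, in that order (R = Rz(yaw) Ry(pitch) Rx(roll)).
In Python, from station import sensors, camera, ctrl gives the robot as it stands.
- The arm moves only by the tool move_arm, never from a script. Its argument "rows" is text: rows parted by semicolons, each of 6 numbers parted by spaces: the shift along the tool's x, y, z in mm, then the turn, a rotation vector about the tool's x, y, z in rad. In form: x y z wx wy wz; .... A call has 1 to 20 rows; each row shifts and turns the pose as measured when the row begins, along the tool's axes as they then stand; what a row does not reach is not made up. A row lasts 1/8 s, in which the tool goes at most 62.5 mm and 10.7 degrees, less where a joint would pass 70% of its speed; a pose out of reach is approached as far as the arm can. A call with a gripper value outside its range is refused whole. "grip" is the opening, from -1 (shut) to 1 (fully open), set as the call begins (left out, the last holds). The fingers move at their own pace and stop on an object; "newtons" is the grip in N (left out, the last holds). Time passes only in rows, so rows that do not move let the fingers close. It gives the time, the measured TCP pose, the force and the opening at its end, in the units of the state.
- sensors.get_obs(): the state, without advancing time (a new reading comes with each control period).
- camera(name): name is "scene" or "side" or "wrist"; returns a dict with "color" (384x512x3 uint8, blue, green, red), "z_map" (384x512 float32, m along the optical axis (not along the pixel's ray), 0 where there is no reading), "mtx" (3x3 intrinsics, pixels), "position" and "attitude" of the camera in the world; the wrist camera has in their place "hand_eye" (4x4, takes a point from camera to tool coordinates, whose origin is the TCP and whose axes are the tool frame's). Camera axes: x right, y down, z forward; pixel columns grow to the right and rows downward; lengths in m; the calibration is good to about 2 mm. A picture is of the moment at which its call begins: read the wrist's pose just before it.
- ctrl.hand_in(): hands the job in, once; it reports no verdict.
The state is a dict: "time_s": time; "qpos": joint angles; "joint_vel": joint speeds; "tau": joint torques, N m; "ee_pos": TCP position; "eef_rot": TCP orientation; "force": force on the tool from outside, world axes, zero at the start; "moment": the same for the moment, N m; "grip_width": finger opening in m.
Only numpy, scipy, OpenCV 4.12 (cv2) and the standard library are available. Lean on these libraries where they do the work, as an engineer would, in place of code of your own. Each camera call takes 0.05 s, during which the arm holds its last target.

TASK

Put the steel frothing jug on the white frother base: set its foot in the round well and gently work it round, never forcing it, until its slotted foot drops over the drive tongue and the jug sits fully home and upright. Then flip the base's toggle switch fully over to its on side, leaning away from the robot, let go of everything, and leave the cups, sugar bowl and teapot where they stand.

Things in the scene. Friction and masses are not known exactly. Their poses are not given: they have to be found in the camera images.
- base: White plastic frother base, fixed to the counter: a box 120 mm (own x) by 210 mm (own y) by 60 mm high; origin at the centre of its underside, z up. In its top are a round well (at own y +50 mm) and a toggle switch (at own y -60 mm).
- well_mouth (a point): Centre of the round well's mouth, flush with the base's top, 60 mm above the counter, axes as the base. The well is 64 mm across and 16 mm deep, with vertical walls.
- well_floor (a point): Centre of the well's floor, 44 mm up. Here stands a black drive tongue 44 mm long, 8 mm wide, 10 mm high: a jug not keyed to it rides 10 mm too high. The tongue is turned by an unknown angle, up to 0.9 rad either way, from the base's own x axis (visible in camera images, not measured by this entry, whose axes are the base's); it is stiff and does not turn under light load.
- jug: Steel frothing jug with white lid, loose, about 0.3 kg, 74 mm across, 111 mm tall, standing on the counter. Origin: centre of its underside, z up. Black foot about 57 mm across, 18 mm high, narrower than the well. A slot in its underside, 47 mm along own x, 11 mm wide, 18 mm deep, fits the drive tongue with 1.5 mm play all round; half a turn makes no difference.
- jug_grip (a point): Middle of the black grip bar on the jug's lid, 99 mm above the jug's origin, axes as the jug. The bar is 44 mm long along own x (parallel to the slot below), 14 mm thick, and stands from 74 mm (lid top) to 111 mm up: pinch it across own y.
- switch (a joint): Toggle switch angle: 0 is off (leaning to the base's own -x side), 0.9 rad is fully on (leaning to the base's own +x side). Stays where it is left; takes about 2 N at the tip.
- switch_tip (a point): Centre of the red ball (14 mm across) at the end of the toggle lever, which is 40 mm long and pivots on the base's top (60 mm above the counter) at own x 0, own y -60 mm; off, the ball is 17 mm to the -x side and 36 mm above the base's top.
- cup0: Amber glass cup, 72 mm across, 75 mm tall; origin at the centre of its underside. Leave alone.
- cup1: Second amber glass cup, same size. Leave alone.
- sugar: White ceramic sugar bowl with blue lid, 84 mm across, 81 mm tall; origin at the centre of its underside. Leave alone.
- teapot: Glass teapot, body 110 mm across, 105 mm tall, spout and handle reach 90 mm out along own x; origin at the centre of its underside. Leave alone.
Mind the look-alikes: they are no part of the job. What is shaped like the base but pink is not meant.

How it is judged:
By the outcome, as a careful person would: the job done as asked, in the order asked, and still so for the second after the job is handed in, with the robot touching nothing.
It also fails if it takes over 72 s, if anything falls off the work surface, if the arm or the gripper's body presses on something with over 40 N, if the wrist force passes 120 N, or if a joint passes its speed limit or range.

## Working session

There is one attempt and no reset: what is moved stays moved. The work goes in short steps, Python scripts to look and compute and a tool call to move; the robot and the scene stay as the last step left them, time stands still between calls to the robot, and variables do not carry over. Pictures are saved under pics/ and viewed, and the job is handed in when it is done.

Besides the shell and the picture viewer there is one more tool, called as a command line: name --argument value ..., lists and objects as JSON in quotes. move_arm: Moves the arm, as the interface text tells. Its arguments: {"type":"object","properties":{"rows":{"type":"string"},"grip":{"type":"number"},"newtons":{"type":"number"}},"required":["rows"]}

```bash
ls; mkdir -p pics; python3 - <<'E'
from station import sensors,camera,ctrl
import cv2
o=sensors.get_obs()
for k,v in o.items(): print(k,v)
for n in ["scene","side","wrist"]:
    c=camera(n); cv2.imwrite(f"pics/{n}0.png",c["color"])
    print(n,c["mtx"].tolist() if hasattr(c["mtx"],'tolist') else c["mtx"],{k:c[k] for k in c if k in("position","attitude","hand_eye")})
E
```

```text
pics
time_s 0.0
qpos [-6.65800127e-02  3.00497005e-01  1.52159604e+00 -2.79194081e-05
  1.32073980e+00 -6.65998498e-02]
joint_vel [ 0.00148226 -0.00146335  0.00024365 -0.00138606 -0.00018845 -0.00043384]
tau [-1.53750298e-03 -5.31805658e+01 -3.52735734e+01  7.07558286e-02
  2.43994006e-02 -4.79655944e-05]
ee_pos [5.49839332e-01 1.40706535e-05 3.02065733e-01]
eef_rot [-3.14153710e+00  1.23924708e-03  2.67971527e-05]
force [ 0.20982745 -0.5839469  -0.68599364]
moment [-0.01768606  0.04373347  0.01059114]
grip_width 0.09391696060328508
scene [[378.2715071874757, 0.0, 254.39957508071714], [0.0, 378.2715071874757, 191.9018505154073], [0.0, 0.0, 1.0]] {'position': array([1.38655652, 0.00315496, 0.77946403]), 'attitude': array([-2.27524462e+00,  1.84546297e-03,  1.67596449e+00])}
side [[474.7248728512631, 0.0, 255.77460963943972], [0.0, 474.7248728512631, 194.44959919099338], [0.0, 0.0, 1.0]] {'position': array([0.34979248, 0.8242245 , 1.14329811]), 'attitude': array([-2.41659569, -0.00919847, -2.89110381])}
wrist [[298.8880095754118, 0.0, 258.6308755305462], [0.0, 298.8880095754118, 189.16644945647477], [0.0, 0.0, 1.0]] {'hand_eye': array([[ 9.99997961e-01, -1.20470419e-04, -2.01601453e-03,
         9.06258840e-04],
       [ 6.35632322e-04,  9.66264742e-01,  2.57550082e-01,
        -7.39332228e-02],
       [ 1.91697659e-03, -2.57550838e-01,  9.66262848e-01,
        -8.24548456e-02],
       [ 0.00000000e+00,  0.00000000e+00,  0.00000000e+00,
         1.00000000e+00]])}
```

View pics/scene0.png

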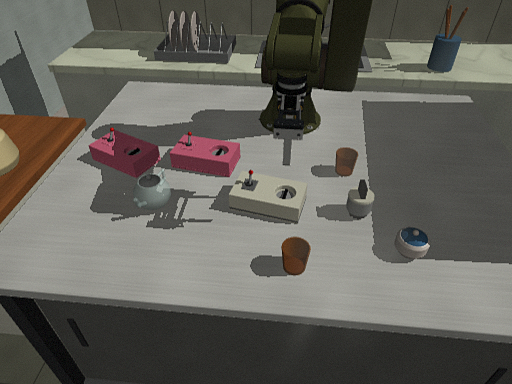

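View pics/side0.png

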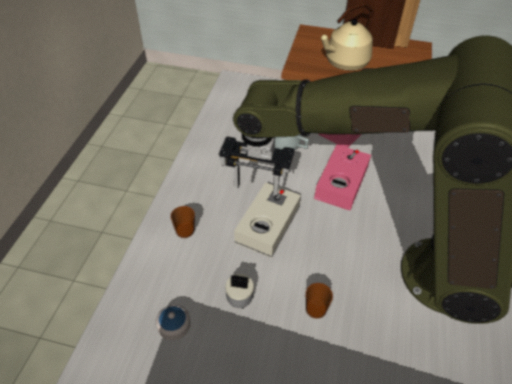

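View pics/wrist0.png

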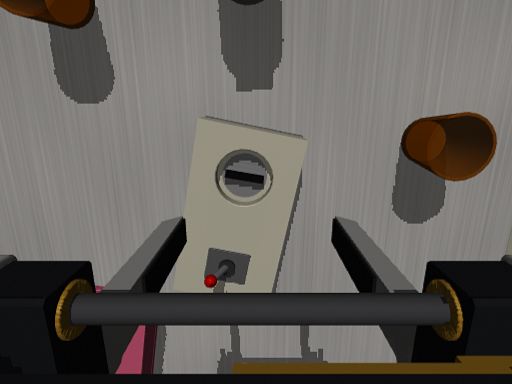

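Scene picture: the white base is at (268,195), with its well at (285,193) and switch at (250,178). Pink look-alike bases are at (123,150) and (205,153).

What could be taken for the jug (scene picture):
- the white-lidded object with a black bar at (360,200)
- the sugar bowl with a blue lid at (412,242)
- cups at (346,162) and (295,255)
- the teapot at (152,190)

By the description, the jug is the object at (360,200). I'll check it in a crop.

```bash
cat > h.py <<'E'
import numpy as np, cv2
from scipy.spatial.transform import Rotation as R
from station import sensors,camera,ctrl
def shot(n):
    o=sensors.get_obs(); c=camera(n)
    T=np.eye(4)
    if n=="wrist":
        E=np.eye(4);E[:3,:3]=R.from_euler('xyz',o["eef_rot"]).as_matrix();E[:3,3]=o["ee_pos"]
        T=E@c["hand_eye"]
    else:
        T[:3,:3]=R.from_euler('xyz',c["attitude"]).as_matrix();T[:3,3]=c["position"]
    c["T"]=T; return c
def plane(c,uv,z):
    uv=np.atleast_2d(np.asarray(uv,float)); K=c["mtx"]
    d=np.c_[(uv[:,0]-K[0,2])/K[0,0],(uv[:,1]-K[1,2])/K[1,1],np.ones(len(uv))]@c["T"][:3,:3].T
    p=c["T"][:3,3]; return p+d*((z-p[2])/d[:,2])[:,None]
def cloud(c):
    h,w=c["z_map"].shape;u,v=np.meshgrid(np.arange(w),np.arange(h));K=c["mtx"];z=c["z_map"]
    P=np.stack([(u-K[0,2])/K[0,0]*z,(v-K[1,2])/K[1,1]*z,z],-1)
    return P@c["T"][:3,:3].T+c["T"][:3,3]
E
python3 - <<'E'
from h import *
s=shot("scene");d=shot("side");w=shot("wrist")
a=cv2.resize(s["color"][140:270,200:450],None,fx=3,fy=3,interpolation=cv2.INTER_CUBIC)
b=cv2.resize(d["color"][160:345,140:350],None,fx=3,fy=3,interpolation=cv2.INTER_CUBIC)
cv2.imwrite("pics/cs.png",a);cv2.imwrite("pics/cd.png",b)
cv2.imwrite("pics/cw.png",cv2.resize(w["color"][100:300,150:350],None,fx=3,fy=3,interpolation=cv2.INTER_CUBIC))
for c,n in((s,"s"),(d,"d"),(w,"w")):
    P=cloud(c);z=P[...,2];ok=c["z_map"]>0
    # top of bases: height 60 & not pink
    m=ok&(abs(z-.06)<.006);hsv=cv2.cvtColor(c["color"],cv2.COLOR_BGR2HSV);m&=(hsv[...,1]<80)
    k,l,st,ce=cv2.connectedComponentsWithStats(m.astype(np.uint8))
    for i in range(1,k):
        if st[i,4]>150:
            q=P[l==i];print(n,"top",st[i].tolist(),q.mean(0).round(4),[np.round(x,4).tolist() for x in cv2.minAreaRect((q[:,:2]*1000).astype(np.float32))[:2]],cv2.minAreaRect((q[:,:2]*1000).astype(np.float32))[2])
    m=ok&(z>.085)&(z<.125)&(P[...,0]>.3)&(P[...,0]<.9)&(abs(P[...,1])<.6)
    k,l,st,ce=cv2.connectedComponentsWithStats(m.astype(np.uint8))
    for i in range(1,k):
        if st[i,4]>10: q=P[l==i];print(n,"high",st[i].tolist(),q.mean(0).round(4),q[:,2].max().round(4))
    red=(hsv[...,1]>170)&((hsv[...,0]<5)|(hsv[...,0]>175))
    k,l,st,ce=cv2.connectedComponentsWithStats(red.astype(np.uint8))
    for i in range(1,k):
        if st[i,4]>8:print(n,"red",st[i].tolist(),ce[i].round(1),plane(c,ce[i],.096).round(4))
E
```

```text
s top [367, 27, 78, 5, 162] [-1.0311  0.6451  0.0597] [[-1031.5966, 647.8601], [446.3604, 43.8664]] 88.78885650634766
s top [229, 170, 79, 40, 1700] [ 0.5281 -0.05    0.0598] [[521.9261, -47.981], [211.42, 125.4636]] 78.58709716796875
s top [133, 180, 36, 20, 198] [ 0.5779 -0.3853  0.0596] [[569.2489, -390.2187], [63.9566, 103.4016]] 24.1236629486084
s top [398, 227, 32, 23, 170] [0.6849 0.3346 0.0578] [[678.3024, 339.2994], [74.1743, 74.9847]] 21.375978469848633
s high [188, 132, 4, 6, 16] [ 0.3052 -0.3351  0.0946] 0.1035
s high [249, 170, 4, 7, 24] [ 0.5012 -0.1038  0.0966] 0.1055
s high [139, 174, 20, 12, 159] [ 0.5546 -0.3974  0.0902] 0.1058
s high [359, 179, 9, 17, 117] [0.5436 0.2178 0.1036] 0.1141
s red [110, 128, 4, 3, 12] [111.5 129. ] [[ 0.3025 -0.6116  0.096 ]]
s red [188, 132, 4, 3, 11] [189.4 133.1] [[ 0.3013 -0.3361  0.096 ]]
s red [249, 170, 4, 4, 11] [250.5 171.6] [[ 0.4955 -0.104   0.096 ]]
d top [0, 0, 56, 49, 176] [ 1.8144 -0.8256  0.0598] [[1811.7728, -846.0281], [25.2211, 439.3768]] 0.8389554023742676
d top [234, 183, 67, 64, 1942] [ 0.5251 -0.044   0.0607] [[525.9807, -49.0433], [217.6791, 122.5136]] 78.41184997558594
d top [156, 305, 33, 30, 264] [0.6765 0.3461 0.0581] [[677.5927, 340.5744], [78.9074, 77.4393]] 16.165136337280273
d high [353, 149, 5, 6, 18] [ 0.3068 -0.3356  0.0971] 0.104
d high [278, 190, 6, 5, 20] [ 0.5013 -0.1024  0.0995] 0.1059
d high [230, 275, 18, 12, 179] [0.5389 0.2216 0.104 ] 0.1158
w top [173, 118, 135, 175, 14480] [ 0.5238 -0.0415  0.0606] [[522.9265, -49.3243], [210.328, 120.2162]] 78.52651977539062
w top [224, 171, 40, 13, 191] [ 5.337e-01 -2.000e-04  5.480e-02] [[532.9364, -0.2351], [8.0454, 43.5973]] 80.12703704833984
w high [204, 272, 17, 16, 173] [ 0.4992 -0.1031  0.0993] 0.1055
w red [204, 275, 13, 12, 124] [210.2 280.5] [[ 0.4973 -0.1061  0.096 ]]
```

View pics/cw.png

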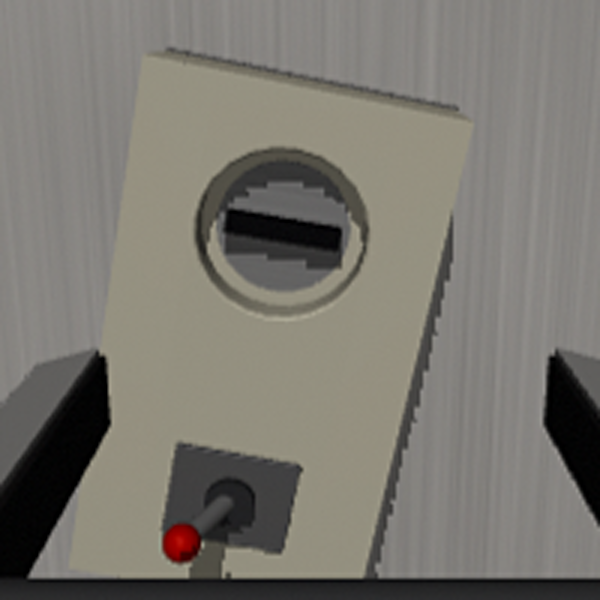

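View pics/cd.png

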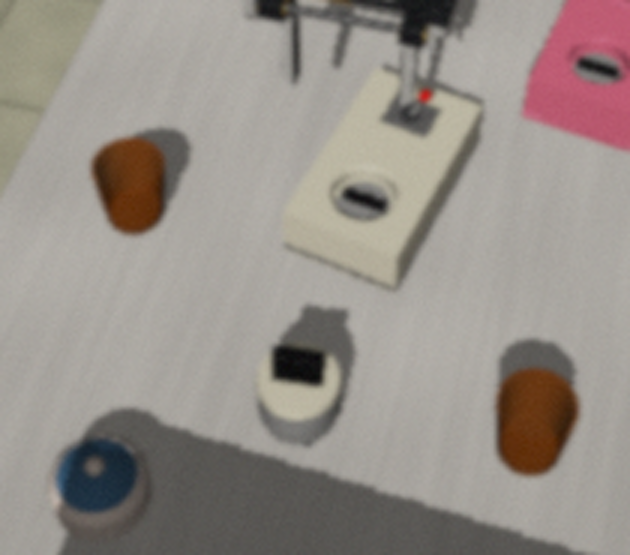

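View pics/cs.png

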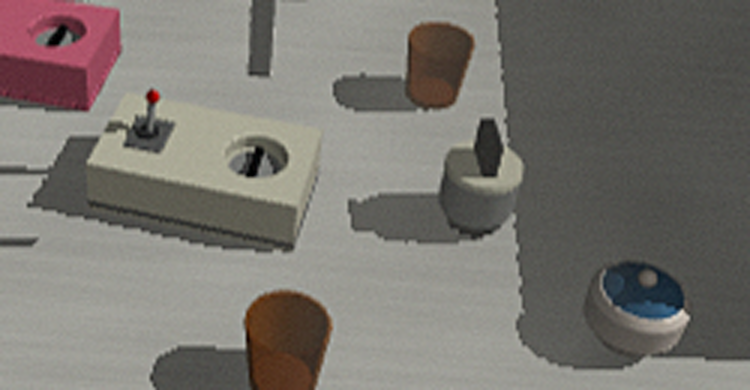

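```bash
python3 - <<'E'
from h import *
w=shot("wrist")
g=cv2.cvtColor(w["color"],cv2.COLOR_BGR2GRAY)
m=np.zeros_like(g);m[155:200,215:275]=g[155:200,215:275]<30
k,l,st,ce=cv2.connectedComponentsWithStats(m);print(st.tolist())
i=1+np.argmax(st[1:,4]);v,u=np.nonzero(l==i);P=plane(w,np.c_[u,v],.054)[:,:2]*1000
r=cv2.minAreaRect(P.astype(np.float32));print("tongue",r)
C=np.cov(P.T);e,V=np.linalg.eigh(C);print(P.mean(0),np.degrees(np.arctan2(V[1,1],V[0,1])))
for n in("scene","side"):
    c=shot(n);P=cloud(c);z=P[...,2];ok=(z>.08)&(z<.125)&(abs(P[...,0]-.54)<.06)&(abs(P[...,1]-.22)<.06)
    g=cv2.cvtColor(c["color"],cv2.COLOR_BGR2GRAY)
    q=P[ok&(z>.107)][:,:2]*1000
    print(n,len(q),cv2.minAreaRect(q.astype(np.float32)),q.mean(0))
E
```

```text
[[0, 0, 512, 384, 196307], [225, 170, 39, 14, 301]]
tongue ((533.3789672851562, 0.7827720642089844), (9.165990829467773, 43.30904006958008), 80.26224517822266)
[533.28707982   0.81706556] 169.7246076406258
scene 57 ((538.2783203125, 219.81204223632812), (45.39777755737305, 14.288715362548828), 3.827208995819092) [538.68472536 218.82096767]
side 95 ((539.2481079101562, 218.79380798339844), (42.55269241333008, 16.375343322753906), 3.3777236938476562) [539.07161553 219.33530127]
```

The crops confirm the choice. The wrist crop shows the white base with its tongue at about (244,176) and the red ball at (210,280). The side crop shows the white-lidded jug with its black bar at about (239,282). I put the base centre at about (523,-49) mm, the well at (533,0) and the tongue at about -10°. The jug bar is at (539,219) with a yaw of about 3.5°. Next I'll move above the jug and turn the jaws.

move_arm --rows "-3 -55 0 0 0 0; -3 -55 0 0 0 0; -3 -55 0 0 0 0; -2 -54 0 0 0 0; 0 0 0 0 0 -0.18; 0 0 0 0 0 -0.18; 0 0 0 0 0 -0.18; 0 0 0 0 0 -0.18; 0 0 0 0 0 -0.18; 0 0 0 0 0 -0.18; 0 0 0 0 0 -0.18; 0 0 0 0 0 -0.18; 0 0 0 0 0 -0.18; 0 0 0 0 0 0"

```text
time_s: 2.2
ee_pos: [0.5383, 0.2264, 0.3019]
eef_rot: [-3.141, 0.0, 1.669]
force: [0.7, 0.4, 0.7]
grip_width: 0.0939
```

```bash
cat > bar.py <<'E'
from h import *
o=sensors.get_obs();print(o["ee_pos"].round(4),o["eef_rot"].round(4),o["force"].round(2),o["time_s"],o["qpos"].round(2))
w=shot("wrist");cv2.imwrite("pics/w1.png",w["color"])
P=cloud(w);z=P[...,2];m=(z>.1)&(z<.12)&(w["z_map"]>0)&(abs(P[...,0]-.54)<.06)&(abs(P[...,1]-.22)<.06)
q=P[m];print(len(q),q.mean(0),cv2.minAreaRect((q[:,:2]*1000).astype(np.float32)))
E
python3 bar.py
```

```text
[0.5383 0.2264 0.3019] [-3.1410e+00  2.0000e-04  1.6693e+00] [0.69 0.38 0.71] 2.2 [ 0.34  0.38  1.42 -0.    1.35 -1.33]
691 [0.53641112 0.21803521 0.11093919] ((537.7728271484375, 217.98873901367188), (44.38350296020508, 13.531709671020508), 5.570613861083984)
```

View pics/w1.png

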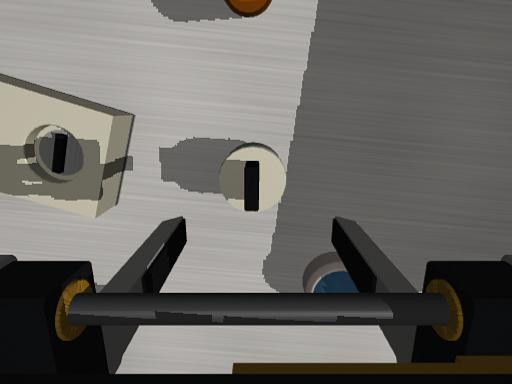

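The jug's bar is centred at (252,185), aligned with the jaws. I'll centre on it, descend and grip.

move_arm --rows "-8 0 0 0 0 0; 0 0 40 0 0 0; 0 0 40 0 0 0; 0 0 30 0 0 0; 0 0 14 0 0 0; 0 0 0 0 0 0"

```text
time_s: 3.0
ee_pos: [0.5399, 0.216, 0.1759]
eef_rot: [3.14, -0.0, 1.65]
force: [-0.3, 0.2, 0.3]
grip_width: 0.0944
```

```bash
python3 bar.py
```

```text
[0.5399 0.216  0.1759] [ 3.1395e+00 -2.0000e-04  1.6498e+00] [-0.28  0.18  0.26] 3.0 [ 0.32  0.5   1.56 -0.    1.08 -1.33]
3273 [0.53540995 0.2187761  0.1106749 ] ((537.3558959960938, 218.80442810058594), (45.096187591552734, 109.46908569335938), 19.78030014038086)
```

View pics/w1.png

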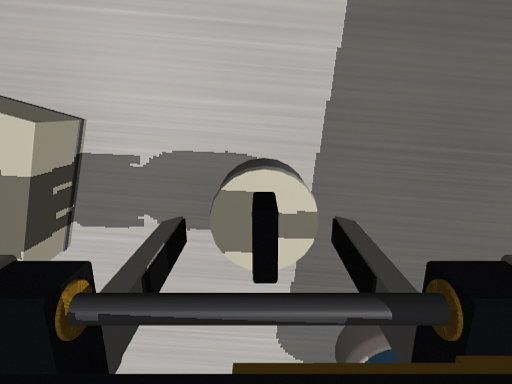

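move_arm --rows "2 -2 0 0 0 -0.015; 0 0 0 0 0 0"

```text
time_s: 3.3
ee_pos: [0.5385, 0.2183, 0.1789]
eef_rot: [3.135, -0.001, 1.666]
force: [-0.7, -0.2, 0.0]
grip_width: 0.0943
```

move_arm --rows "0 0 0 0 0 0; 0 0 0 0 0 0; 0 0 0 0 0 0; 0 0 0 0 0 0; 0 0 0 0 0 0; 0 0 0 0 0 0; 0 0 0 0 0 0" --grip -1 --newtons 20

```text
time_s: 4.18
ee_pos: [0.5387, 0.2184, 0.1798]
eef_rot: [3.134, -0.001, 1.665]
force: [-0.4, 0.2, 0.5]
grip_width: 0.0271
```

move_arm --rows "0 0 0 0 0 0; 0 0 0 0 0 0; 0 0 0 0 0 0; 0 0 0 0 0 0"

```text
time_s: 4.68
ee_pos: [0.5387, 0.2185, 0.1797]
eef_rot: [3.134, -0.001, 1.666]
force: [0.6, 0.1, -0.5]
grip_width: 0.0137
```

move_arm --rows "0 0 -15 0 0 0; 0 0 -25 0 0 0; 0 0 -40 0 0 0; 0 0 -25 0 0 0; 0 0 0 0 0 0"

```text
time_s: 5.3
ee_pos: [0.5373, 0.218, 0.2899]
eef_rot: [3.136, -0.001, 1.666]
force: [-0.2, 0.8, -4.2]
grip_width: 0.014
```

```bash
python3 - <<'E'
from h import *
o=sensors.get_obs();print(o["ee_pos"].round(4),o["eef_rot"].round(4),o["force"].round(2),o["time_s"],o["qpos"].round(2))
for n in("wrist","side"):
    w=shot(n);cv2.imwrite(f"pics/{n}2.png",w["color"] if n=="wrist" else cv2.resize(w["color"][120:340,130:400],None,fx=2.8,fy=2.7))
E
```

```text
[0.5373 0.218  0.2899] [ 3.1356e+00 -1.0000e-03  1.6655e+00] [-0.16  0.85 -4.19] 5.3 [ 0.32  0.37  1.45 -0.    1.31 -1.34]
```

View pics/wrist2.png

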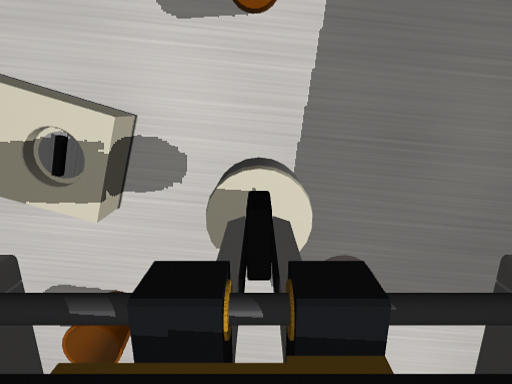

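View pics/side2.png

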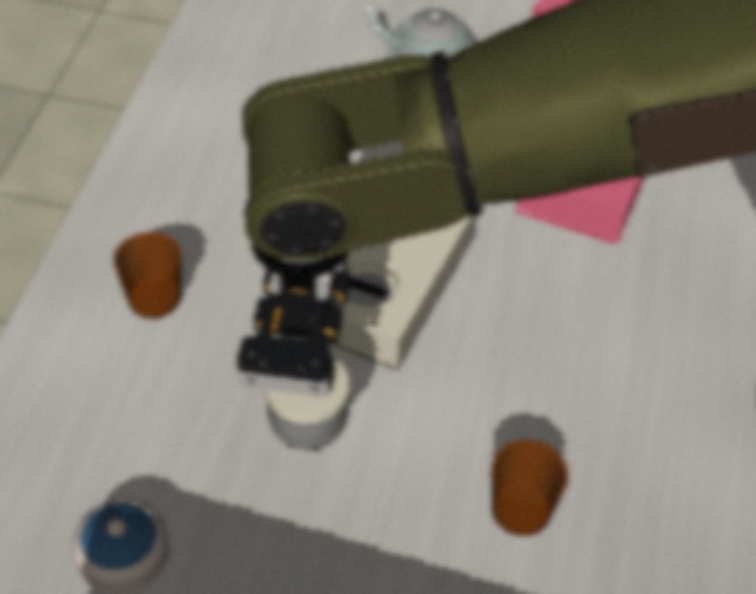

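The jug is held: the opening is 14 mm and the added load about 4 N. I'll carry it over the well and turn it to the tongue.

move_arm --rows "-40 -5 0 0 0 0; -50 -6 0 0 0 0; -50 -6 0 0 0 0; -45 -5 0 0 0 0; -25 -2 0 0 0 0; 0 0 0 0 0 0.13; 0 0 0 0 0 0.13; 0 0 0 0 0 0; 0 0 0 0 0 0"

```text
time_s: 6.52
ee_pos: [0.5294, -0.0005, 0.2745]
eef_rot: [-3.124, 0.003, 1.402]
force: [-1.0, 0.7, -3.7]
grip_width: 0.0137
```

```bash
python3 - <<'E'
from h import *
o=sensors.get_obs();print(o["ee_pos"].round(4),o["eef_rot"].round(4),o["force"].round(2),o["time_s"],o["qpos"].round(2))
w=shot("wrist");cv2.imwrite("pics/wrist3.png",w["color"])
s=shot("scene");cv2.imwrite("pics/scene3.png",cv2.resize(s["color"][100:260,180:380],None,fx=3.5,fy=3.5))
M=R.from_euler('xyz',o["eef_rot"]).as_matrix()
print((M.T@(np.array([.5335,.0002,.250])-o["ee_pos"])*1000).round(1))
E
```

```text
[ 5.294e-01 -5.000e-04  2.745e-01] [-3.1241e+00  3.0000e-03  1.4025e+00] [-1.03  0.7  -3.73] 6.525 [-0.07  0.29  1.61 -0.    1.27 -1.47]
[ 1.5  4.4 24.4]
```

View pics/wrist3.png

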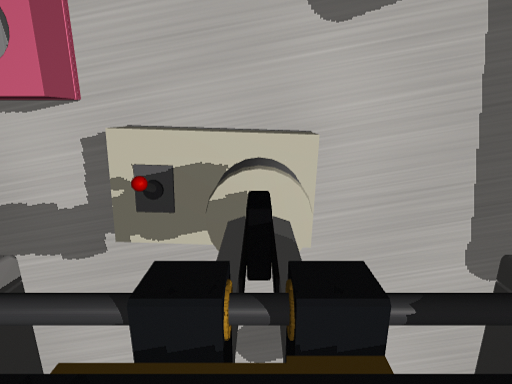

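View pics/scene3.png

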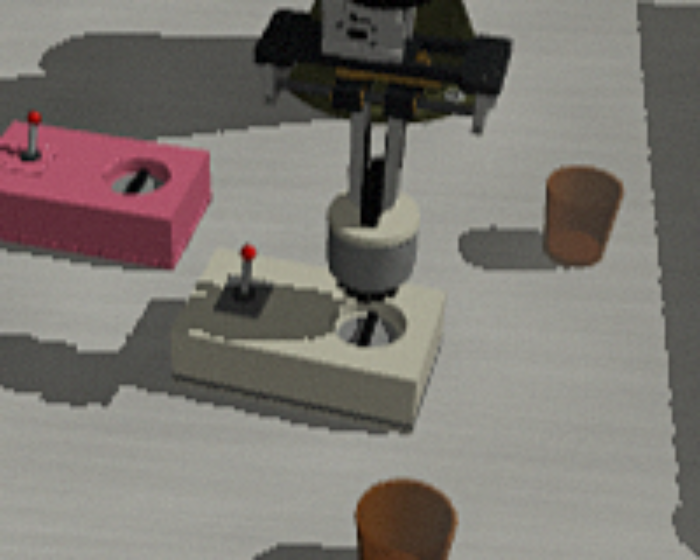

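The wrist view shows the jug held over the white base, with the switch still off at (140,184). The scene crop shows the foot just above the well. Next comes the remaining correction.

```bash
cat > rel.py <<'E'
from h import *
import sys
x,y,z,yaw=map(float,sys.argv[1:5])
o=sensors.get_obs();print(o["ee_pos"].round(4),o["eef_rot"].round(4),o["force"].round(2),o["moment"].round(3),o["time_s"],o["grip_width"])
M=R.from_euler('xyz',o["eef_rot"])
roll=float(sys.argv[5]) if len(sys.argv)>5 else np.pi
pit=float(sys.argv[6]) if len(sys.argv)>6 else 0
print((M.inv().apply(np.array([x,y,z])-o["ee_pos"])*1000).round(1),(M.inv()*R.from_euler('xyz',[roll,pit,yaw])).as_rotvec().round(4))
E
python3 rel.py .5335 .0002 .250 1.396 3.134 -.001
```

```text
[ 5.294e-01 -5.000e-04  2.748e-01] [-3.1246e+00  3.0000e-03  1.4016e+00] [ 0.04  0.13 -3.57] [ 0.093 -0.093 -0.003] 6.625 0.014037683777282173
[ 1.4  4.3 24.7] [-0.0246  0.004   0.0056]
```

move_arm --rows "1.4 4.3 12 -0.024 0.004 0.005; 0 0 10 0 0 0; 0 0 0 0 0 0; 0 0 0 0 0 0"

```text
time_s: 7.12
ee_pos: [0.5338, 0.0005, 0.2522]
eef_rot: [3.135, -0.001, 1.401]
force: [0.4, -0.0, -3.2]
grip_width: 0.0139
```

```bash
python3 rel.py .5335 .0002 .242 1.396 3.134 -.001;  python3 - <<'E'
from h import *
s=shot("scene");cv2.imwrite("pics/scene4.png",cv2.resize(s["color"][130:230,210:330],None,fx=5,fy=5,interpolation=cv2.INTER_CUBIC))
s=shot("side");cv2.imwrite("pics/side4.png",cv2.resize(s["color"][130:260,200:340],None,fx=4.5,fy=4.5))
E
```

```text
[5.338e-01 5.000e-04 2.522e-01] [ 3.1349e+00 -9.0000e-04  1.4009e+00] [ 0.4  -0.05 -3.18] [ 0.049 -0.08  -0.005] 7.125 0.013920218467425123
[-0.4 -0.3 10.2] [-0.0009  0.0001  0.0049]
```

View pics/scene4.png

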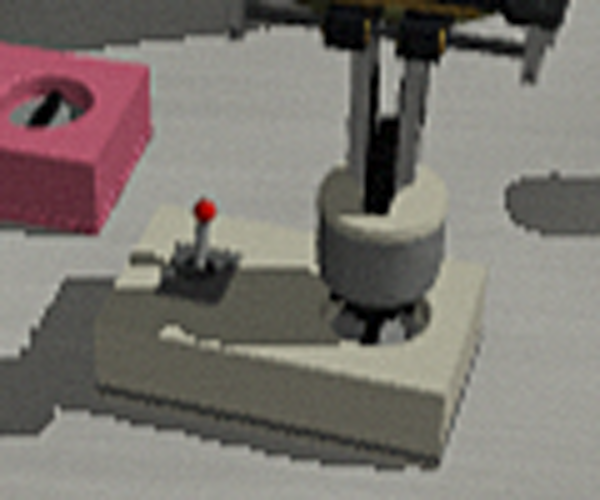

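The jug sits straight above the well mouth and the slot appears in line with the tongue. I'll lower in small steps and watch the force.

move_arm --rows "0 0 4 0 0 0.005; 0 0 4 0 0 0; 0 0 3 0 0 0; 0 0 3 0 0 0; 0 0 2 0 0 0; 0 0 0 0 0 0"

```text
time_s: 7.98
ee_pos: [0.5339, 0.0005, 0.2353]
eef_rot: [3.134, -0.001, 1.395]
force: [0.6, -0.0, -3.5]
grip_width: 0.0138
```

```bash
python3 rel.py .5335 .0002 .2237 1.396 3.134 -.001
```

```text
[5.339e-01 5.000e-04 2.353e-01] [ 3.1344e+00 -1.0000e-03  1.3954e+00] [ 0.63 -0.03 -3.51] [ 0.101 -0.019  0.029] 7.975 0.01382708221273465
[-0.3 -0.4 11.6] [-0.0004  0.     -0.0006]
```

Inside the well mouth with no contact force. Now for tongue height.

move_arm --rows "0 0 1.5 0 0 0; 0 0 1.5 0 0 0; 0 0 1.5 0 0 0; 0 0 0 0 0 0"

```text
time_s: 8.48
ee_pos: [0.534, 0.0005, 0.2307]
eef_rot: [3.134, -0.001, 1.395]
force: [0.2, -0.1, -3.3]
grip_width: 0.0137
```

```bash
python3 rel.py .5335 .0002 .2237 1.396 3.134 -.001
```

```text
[5.340e-01 5.000e-04 2.307e-01] [ 3.1341e+00 -1.0000e-03  1.3954e+00] [ 0.19 -0.13 -3.27] [ 0.079 -0.034 -0.023] 8.475 0.0137157649895977
[-0.3 -0.5  7. ] [-0.0001 -0.     -0.0006]
```

At 3 mm below the ride-high level there is still no contact, so the slot is keyed. I'll continue down to the floor.

move_arm --rows "0 0 2 0 0 0; 0 0 2 0 0 0; 0 0 1.5 0 0 0; 0 0 0 0 0 0"

```text
time_s: 8.98
ee_pos: [0.5341, 0.0004, 0.2248]
eef_rot: [3.134, -0.001, 1.395]
force: [-0.5, -0.3, -3.0]
grip_width: 0.0137
```

```bash
python3 rel.py .5335 .0002 .2237 1.396 3.134 -.001
```

```text
[5.341e-01 4.000e-04 2.248e-01] [ 3.1341e+00 -1.0000e-03  1.3953e+00] [-0.55 -0.28 -3.04] [ 0.081 -0.054  0.064] 8.975 0.013688308841014641
[-0.3 -0.5  1.1] [-0.0001  0.     -0.0007]
```

move_arm --rows "0 0 0.8 0 0 0; 0 0 0.8 0 0 0; 0 0 0 0 0 0"

```text
time_s: 9.35
ee_pos: [0.5342, 0.0005, 0.2238]
eef_rot: [3.133, -0.001, 1.395]
force: [-0.0, -0.2, -4.1]
grip_width: 0.0141
```

```bash
python3 rel.py .5335 .0002 .2237 1.396 3.134 -.001
```

```text
[5.342e-01 5.000e-04 2.238e-01] [ 3.1333e+00 -1.1000e-03  1.3954e+00] [-0.01 -0.2  -4.08] [ 0.042 -0.029  0.01 ] 9.35 0.014085814739524253
[-0.4 -0.7  0. ] [ 0.0007 -0.0001 -0.0006]
```

move_arm --rows "0 0 0.8 0 0 0; 0 0 0 0 0 0"

```text
time_s: 9.6
ee_pos: [0.5344, 0.0005, 0.2237]
eef_rot: [3.132, -0.001, 1.395]
force: [-0.6, 1.6, -2.8]
grip_width: 0.0135
```

move_arm --rows "0 0 0.8 0 0 0; 0 0 0 0 0 0"

```text
time_s: 9.85
ee_pos: [0.5346, 0.0006, 0.2237]
eef_rot: [3.131, -0.001, 1.396]
force: [-0.8, -0.5, -1.9]
grip_width: 0.014
```

The jug stopped at 223.7 mm, exactly the seated height, and its weight is going onto the floor. I'll release and rise.

move_arm --rows "0 0 0 0 0 0; 0 0 0 0 0 0; 0 0 0 0 0 0; 0 0 0 0 0 0; 0 0 0 0 0 0; 0 0 0 0 0 0; 0 0 0 0 0 0" --grip 0.2

```text
time_s: 10.72
ee_pos: [0.5348, 0.0005, 0.2236]
eef_rot: [3.13, -0.001, 1.396]
force: [-0.5, 0.3, -0.5]
grip_width: 0.0563
```

move_arm --rows "0 0 -15 0 0 0; 0 0 -40 0 0 0; 0 0 -40 0 0 0; 0 -40 0 0 0 0; 0 -40 0 0 0 0; 0 0 0 0 0 0"

```text
time_s: 11.48
ee_pos: [0.4529, 0.0147, 0.3264]
eef_rot: [3.126, -0.002, 1.395]
force: [-0.6, -0.6, -0.1]
grip_width: 0.0562
```

```bash
python3 rel.py .5335 .0002 .2237 1.396;python3 - <<'E'
from h import *
for n in("wrist","scene","side"):
    c=shot(n);I=c["color"]
    if n=="wrist":cv2.imwrite("pics/wrist5.png",I)
    if n=="scene":cv2.imwrite("pics/scene5.png",cv2.resize(I[130:230,210:330],None,fx=5,fy=5,interpolation=cv2.INTER_CUBIC))
    P=cloud(c);z=P[...,2];ok=(c["z_map"]>0)&(abs(P[...,0]-.533)<.05)&(abs(P[...,1])<.05)
    for a,b in((.11,.125),(.145,.165)):
        q=P[ok&(z>a)&(z<b)]
        if len(q)>10:print(n,a,len(q),q.mean(0).round(4),np.median(q[:,2]),q[:,2].max(),cv2.minAreaRect((q[:,:2]*1000).astype(np.float32)))
    hsv=cv2.cvtColor(I,cv2.COLOR_BGR2HSV)
    red=(hsv[...,1]>170)&((hsv[...,0]<5)|(hsv[...,0]>175))
    k,l,st,ce=cv2.connectedComponentsWithStats(red.astype(np.uint8))
    for i in range(1,k):
        if st[i,4]>8:print(n,"red",ce[i].round(1),plane(c,ce[i],.096).round(4))
E
```

```text
[0.4529 0.0147 0.3264] [ 3.1256e+00 -2.1000e-03  1.3953e+00] [-0.59 -0.57 -0.13] [ 0.121 -0.085 -0.048] 11.475 0.056156688854836705
[ -0.5  80.3 104. ] [ 0.016  -0.0021 -0.0007]
wrist 0.11 2702 [0.5287 0.0008 0.1173] 0.1174096884272221 0.12492428136370831 ((532.835693359375, 0.03310394287109375), (70.59452056884766, 71.64810180664062), 79.72154998779297)
wrist 0.145 592 [0.5294 0.0006 0.1545] 0.1549480756944272 0.15687346292795562 ((531.7124633789062, 0.5424575805664062), (13.388724327087402, 40.715789794921875), 79.791259765625)
wrist red [161.  234.3] [[ 0.4982 -0.1057  0.096 ]]
scene 0.11 300 [0.5414 0.0019 0.1169] 0.1170817170267055 0.12482277557122767 ((534.5577392578125, 1.0657577514648438), (70.54605102539062, 71.97653198242188), 13.39831256866455)
scene 0.145 66 [0.5377 0.0015 0.1531] 0.1539245756313979 0.1573198811556803 ((534.309814453125, 1.7685470581054688), (13.302366256713867, 42.93726348876953), 79.04120635986328)
scene red [111.5 129. ] [[ 0.3025 -0.6116  0.096 ]]
scene red [189. 133.] [[ 0.3008 -0.3375  0.096 ]]
scene red [250.5 171.6] [[ 0.4955 -0.104   0.096 ]]
side 0.11 291 [0.5342 0.0127 0.1176] 0.11762776519268447 0.12430042962373067 ((536.0885009765625, 5.552593231201172), (71.25376892089844, 64.65376281738281), 10.029075622558594)
side 0.145 96 [0.5349 0.0031 0.1539] 0.15510559115403633 0.16065619916806206 ((535.7905883789062, 2.0284061431884766), (18.253772735595703, 43.74760055541992), 81.6290283203125)
```

View pics/wrist5.png

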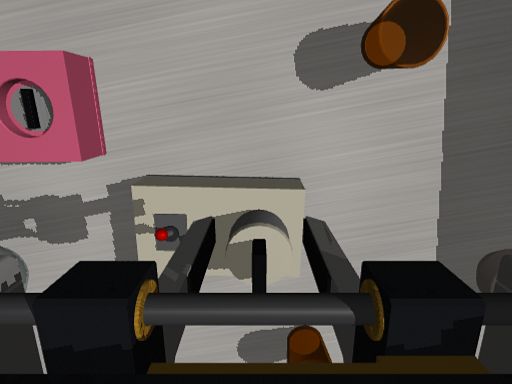

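View pics/scene5.png

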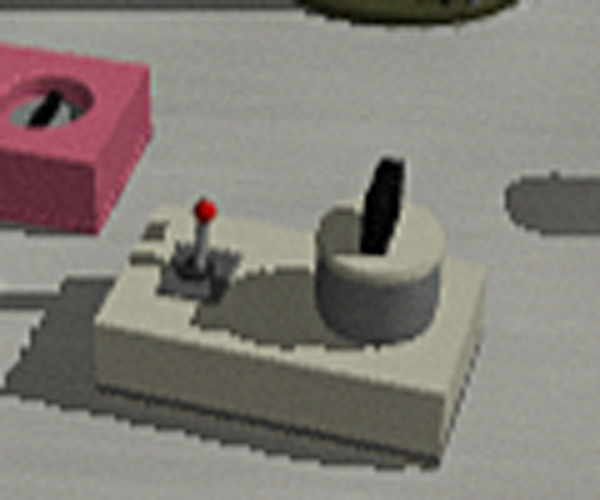

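The jug is home: the lid top is at 117.5 mm (118 expected) and the bar top at 155 mm (155 expected). The bar yaw is about -10°, and the picture shows it upright. Now the switch: I'll shut the fingers and go behind the ball on the robot's side.

```bash
python3 rel.py .465 -.0988 .326 1.37
```

```text
[0.4548 0.0144 0.3254] [ 3.1266e+00 -2.0000e-03  1.3948e+00] [-0.31 -0.56  1.04] [ 0.116 -0.089  0.009] 11.625 0.05671040243574319
[-109.6   29.9   -0.3] [ 0.0149 -0.0022  0.0248]
```

move_arm --rows "-35 10 0 0.015 -0.002 0.024; -40 10 0 0 0 0; -30 8 0 0 0 0; 0 0 0 0 0 0; 0 0 0 0 0 0; 0 0 0 0 0 0; 0 0 0 0 0 0" --grip -1

```text
time_s: 12.5
ee_pos: [0.4659, -0.0967, 0.3248]
eef_rot: [-3.139, -0.001, 1.372]
force: [-1.2, -0.5, -0.3]
grip_width: 0.0004
```

```bash
python3 rel.py .465 -.0988 .183 1.37
```

```text
[ 0.4659 -0.0967  0.3248] [-3.1386e+00 -6.0000e-04  1.3718e+00] [-1.19 -0.5  -0.34] [ 0.036 -0.07  -0.025] 12.5 0.00037082274065590063
[ -2.3  -0.  141.8] [-0.003  -0.0006  0.0018]
```

move_arm --rows "-2 0 40 0 0 0; 0 0 40 0 0 0; 0 0 40 0 0 0; 0 0 15 0 0 0; 0 0 0 0 0 0; 0 0 0 0 0 0"

```text
time_s: 13.25
ee_pos: [0.466, -0.0961, 0.1878]
eef_rot: [3.141, -0.0, 1.376]
force: [0.1, -0.3, 0.6]
grip_width: -0.0001
```

```bash
python3 rel.py .465 -.0988 .183 1.37;python3 - <<'E'
from h import *
cv2.imwrite("pics/wrist6.png",shot("wrist")["color"])
cv2.imwrite("pics/scene6.png",cv2.resize(shot("scene")["color"][130:230,210:330],None,fx=5,fy=5,interpolation=cv2.INTER_CUBIC))
E
```

```text
[ 0.466  -0.0961  0.1878] [ 3.1408e+00 -5.0000e-04  1.3759e+00] [ 0.13 -0.31  0.56] [ 0.09   0.015 -0.005] 13.25 -7.470350745485566e-05
[-2.8 -0.5  4.8] [ 0.0008 -0.0005  0.0059]
```

View pics/wrist6.png

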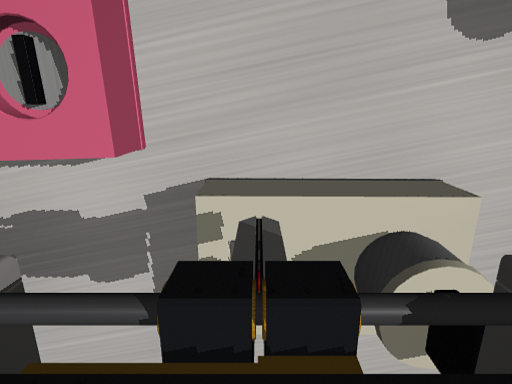

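View pics/scene6.png

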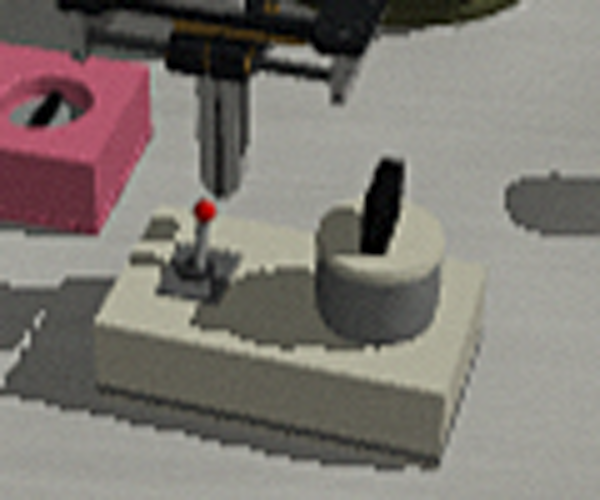

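The shut fingers are behind the red ball, seen at about (205,210) in the crop. The jug stays clear. I'll lower slightly and push away from the robot.

move_arm --rows "-3 0 4 0 0 0.005; 0 6 0 0 0 0; 0 6 0 0 0 0; 0 6 0 0 0 0; 0 6 0 0 0 0; 0 6 0 0 0 0; 0 4 0 0 0 0; 0 0 0 0 0 0"

```text
time_s: 14.35
ee_pos: [0.5015, -0.1067, 0.1848]
eef_rot: [3.139, -0.0, 1.37]
force: [-0.3, 0.0, 0.1]
grip_width: 0.0006
```

```bash
python3 rel.py .513 -.1086 .184 1.37
```

```text
[ 0.5015 -0.1067  0.1848] [ 3.1393e+00 -4.0000e-04  1.3703e+00] [-0.32  0.03  0.07] [ 0.097 -0.041  0.009] 14.35 0.0005622071512796699
[ 0.4 11.7  0.9] [ 0.0023 -0.0004  0.0003]
```

move_arm --rows "0 4 0 0 0 0; 0 4 0 0 0 0; 0 2 0 0 0 0; 0 0 0 0 0 0"

```text
time_s: 14.85
ee_pos: [0.5112, -0.1086, 0.1843]
eef_rot: [-3.141, -0.001, 1.37]
force: [-3.0, 1.1, 0.3]
grip_width: 0.0004
```

```bash
python3 rel.py .513 -.1086 .184 1.37;python3 - <<'E'
from h import *
cv2.imwrite("pics/side7.png",cv2.resize(shot("side")["color"][130:260,200:340],None,fx=4.5,fy=4.5))
cv2.imwrite("pics/scene7.png",cv2.resize(shot("scene")["color"][130:230,210:330],None,fx=5,fy=5,interpolation=cv2.INTER_CUBIC))
E
```

```text
[ 0.5112 -0.1086  0.1843] [-3.1414e+00 -6.0000e-04  1.3703e+00] [-2.96  1.15  0.26] [0.287 0.566 0.013] 14.85 0.0004221484266806912
[0.3 1.7 0.3] [-0.0002 -0.0006  0.0003]
```

View pics/scene7.png

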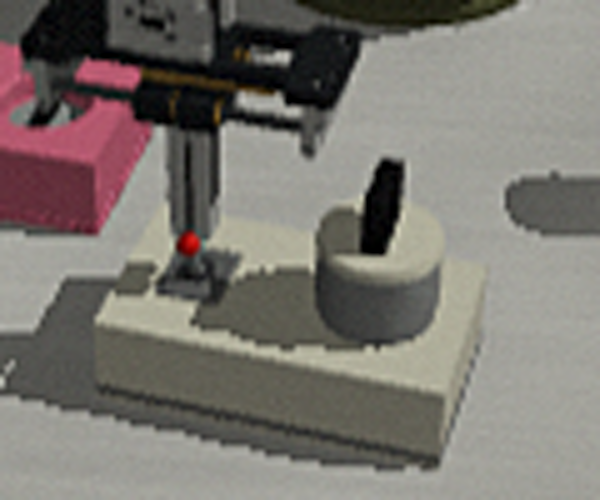

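The lever now leans away, with the ball at (188,243) in the crop. I'll press on in small steps until the end stop is felt.

move_arm --rows "0 2 0 0 0 0; 0 0 0 0 0 0"

```text
time_s: 15.2
ee_pos: [0.512, -0.1087, 0.1839]
eef_rot: [-3.137, -0.001, 1.37]
force: [-4.8, 1.0, 1.9]
grip_width: 0.0006
```

move_arm --rows "0 2 0 0 0 0; 0 0 0 0 0 0"

```text
time_s: 15.45
ee_pos: [0.5126, -0.1088, 0.1838]
eef_rot: [-3.132, -0.001, 1.371]
force: [-6.2, 1.7, 4.3]
grip_width: 0.0001
```

```bash
cat > red.py <<'E'
from h import *
for n in ("scene","side"):
    c=shot(n);I=c["color"];P=cloud(c);hsv=cv2.cvtColor(I,cv2.COLOR_BGR2HSV)
    red=(hsv[...,1]>170)&((hsv[...,0]<5)|(hsv[...,0]>175))
    k,l,st,ce=cv2.connectedComponentsWithStats(red.astype(np.uint8))
    for i in range(1,k):
        if st[i,4]>5:
            p=plane(c,ce[i],.096)[0]*1000
            if abs(p[0]-510)<50: 
                a=np.radians(-11.5);d=p[:2]-[511,-108.2]
                print(n,ce[i],p.round(1),"own",(d@[np.cos(a),np.sin(a)]).round(1),(d@[-np.sin(a),np.cos(a)]).round(1))
E
python3 red.py
```

```text
scene [247.3125 178.1875] [ 527.7 -109.5   96. ] own 16.7 2.0
```

move_arm --rows "0 3 0 0 0 0; 0 0 0 0 0 0"

```text
time_s: 15.8
ee_pos: [0.5133, -0.109, 0.1838]
eef_rot: [-3.125, -0.001, 1.371]
force: [-5.5, 0.9, 6.1]
grip_width: 0.0007
```

```bash
python3 red.py
```

```text
scene [247.17647059 178.23529412] [ 528.  -109.9   96. ] own 17.0 1.7
```

move_arm --rows "0 -6 0 0 0 0; 0 -30 0 0 0 0; 0 0 -50 0 0 0; 0 0 -50 0 0 0; 0 -20 -20 0 0 0; 0 0 0 0 0 0"

```text
time_s: 16.65
ee_pos: [0.4589, -0.0982, 0.309]
eef_rot: [-3.132, -0.0, 1.37]
force: [0.4, -1.1, -0.8]
grip_width: 0.0004
```

```bash
python3 red.py; python3 rel.py .5127 -.1086 .184 1.37; python3 - <<'E'
from h import *
c=shot("wrist");P=cloud(c);hsv=cv2.cvtColor(c["color"],cv2.COLOR_BGR2HSV)
m=(hsv[...,1]>170)&((hsv[...,0]<5)|(hsv[...,0]>175))&(c["z_map"]>0)
print(m.sum(),P[m].mean(0) if m.any() else 0)
cv2.imwrite("pics/wrist8.png",c["color"])
cv2.imwrite("pics/scene8.png",cv2.resize(shot("scene")["color"][130:230,210:330],None,fx=5,fy=5,interpolation=cv2.INTER_CUBIC))
E
```

```text
scene [247.13333333 178.53333333] [ 529.4 -109.9   96. ] own 18.4 2.0
side [272.         188.28571429] [ 529.8 -113.3   96. ] own 19.4 -1.2
[ 0.4592 -0.0983  0.3071] [-3.1290e+00 -5.0000e-04  1.3705e+00] [-0.5   0.08 -0.85] [ 0.049 -0.09  -0.01 ] 16.75 0.00038845712580611334
[  0.5  56.  122.5] [-0.0126 -0.0004  0.0005]
34 [ 0.45349306 -0.09598441  0.2435512 ]
```

View pics/wrist8.png

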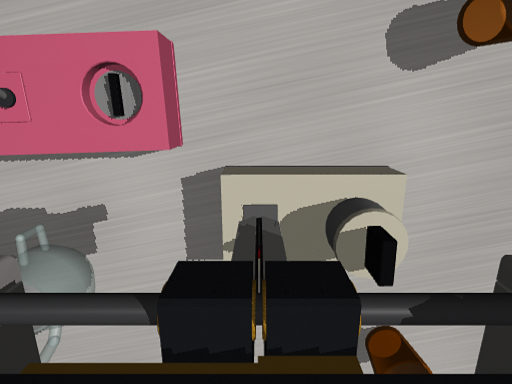

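View pics/scene8.png

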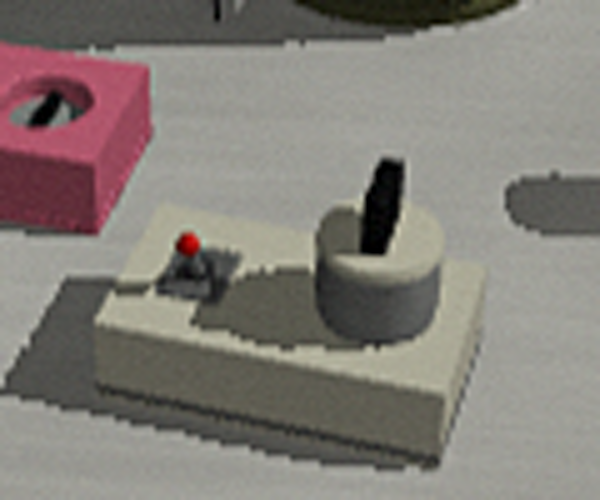

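The lever leans away and the ball moved 34.3 mm along the base's own x (34.8 mm expected between the stops). I'll take one unobstructed wrist look as a cross-check.

move_arm --rows "40 0 0 0 0 0; 40 0 0 0 0 0; 0 0 0 0 0 0; 0 0 0 0 0 0"

```text
time_s: 17.35
ee_pos: [0.4763, -0.0185, 0.302]
eef_rot: [-3.12, -0.0, 1.369]
force: [-0.3, -1.1, -0.9]
grip_width: 0.0
```

```bash
python3 red.py; python3 - <<'E'
from h import *
c=shot("wrist");P=cloud(c);hsv=cv2.cvtColor(c["color"],cv2.COLOR_BGR2HSV)
m=(hsv[...,1]>150)&((hsv[...,0]<6)|(hsv[...,0]>174))
k,l,st,ce=cv2.connectedComponentsWithStats(m.astype(np.uint8))
for i in range(1,k):
    if st[i,4]>20: print(st[i].tolist(),plane(c,ce[i],.096)*1000,P[l==i].mean(0))
z=P[...,2];mm=(abs(z-.06)<.006)&(hsv[...,1]<80)&(P[...,0]>.4)
k,l,st,ce=cv2.connectedComponentsWithStats(mm.astype(np.uint8));i=1+np.argmax(st[1:,4])
print(cv2.minAreaRect((P[l==i][:,:2]*1000).astype(np.float32)))
cv2.imwrite("pics/wrist9.png",c["color"])
E
```

```text
scene [247.28571429 178.5       ] [ 529.2 -109.4   96. ] own 18.1 2.4
side [272.         188.28571429] [ 529.8 -113.3   96. ] own 19.4 -1.2
[178, 249, 12, 13, 127] [[ 528.33994396 -111.17356056   96.        ]] [ 0.52586428 -0.10906127  0.10171861]
((523.2939453125, -49.179649353027344), (210.54205322265625, 120.81657409667969), 78.73042297363281)
```

View pics/wrist9.png

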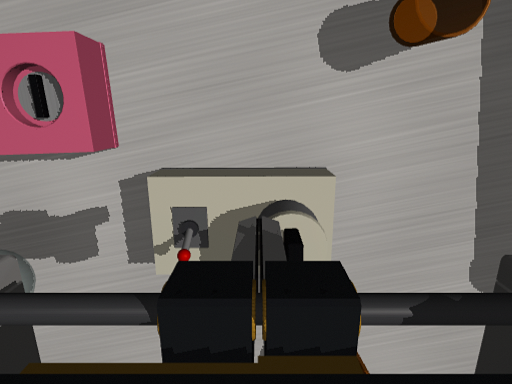

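The wrist view shows the ball at (184,255) on the base's +x side of its pivot at (189,230), own x about +17.6 mm, so the switch is fully on. I'll check that nothing else moved, then hand in.

```bash
python3 - <<'E'
from h import *
a=cv2.imread("pics/scene0.png").astype(int)
c=shot("scene");b=c["color"].astype(int)
d=np.abs(a-b).max(2)
for n,(x0,x1,y0,y1) in dict(cup0=(330,362,145,178),cup1=(278,314,234,278),sugar=(392,436,222,262),teapot=(128,175,168,215)).items():
    print(n,(d[y0:y1,x0:x1]>40).sum())
P=cloud(c);z=P[...,2];ok=(abs(P[...,0]-.533)<.05)&(abs(P[...,1])<.05)
print("lid",np.median(z[ok&(z>.11)&(z<.125)]))
o=sensors.get_obs();print(o["time_s"],o["force"].round(2))
cv2.imwrite("pics/scene10.png",c["color"])
ctrl.hand_in()
E
```

```text
cup0 0
cup1 0
sugar 0
teapot 407
lid 0.11689915813260038
17.55 [-0.38 -0.45 -1.42]
the job is handed in; nothing more can be done
```

View pics/scene10.png

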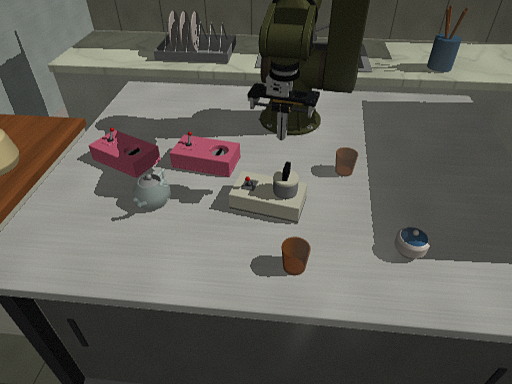

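The jug is keyed on the white base and fully home, the switch is on, and I handed the job in at about 17.6 s with the arm clear of everything.

- **Jug:** I turned it to the measured tongue angle and it dropped over the tongue without force. It was released at exactly the seated height. The lid top reads about 117 mm (118 expected) and the bar top 155 mm, and it stands upright.
- **Switch:** I pushed it away from the robot until it met its end stop, at about 6 N sideways. The ball then read +17.6 mm (wrist), +18 mm (scene) and +19 mm (side) along the base's own x, against 17 mm nominal. That spread is within camera error.
- **Other objects:** the picture comparison shows the cups and sugar bowl unchanged. The teapot patch did differ in 407 pixels. It stands at the same pixel as before, (152,190), and the arm never came near it. I put the change down to the arm's shadow having moved off it. I noticed this only after handing in, since the check ran in the same script.

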